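Change over a terminal link and lock it

TASK

The copper link on the grey panel joins the middle stud to the left-hand spring clip, as seen from the robot. Change it over to the right-hand clip: lift it right off the stud, turn it end for end, and refit it on the same stud with its blade snapped fully home in the right-hand clip, which is clamped somewhere along its short slot, so find it by feel or by eye. Then push the spokes of the star wheel round anticlockwise (seen from above) until it stops with its keeper bar over the stud, and leave the tester, the screwdriver and the parts tray where they lie.

Things in the scene. Friction and masses are not known exactly. Their poses are not given: they have to be found in the camera images.
- panel: Fixed grey low housing, 240 x 280 mm, its flat top 30 mm above the bench. Origin at bench height under the stud; panel x points away from the robot towards the star wheel, panel y to the left-hand clip, z up. It reaches from x = -60 to x = +180 mm and 140 mm either side in y.
- stud_tip (a point): Top centre of the fixed upright brass stud in the middle of the panel, 60 mm above the bench (30 mm above the panel's top). Stud diameter 10 mm, its tip tapers to 6 mm over the last 2.5 mm; it rises from a brass seat 24 mm across, 6 mm high, on which the hub of the link rests. Axes as the panel's.
- clip_left (a point): Left-hand brass spring clip, panel y = +90 mm: the point on its floor, 36 mm above the bench, where point link_blade rests when home. Two upright jaws 16 mm long in y, up to 27 mm above the panel, between black shoulders 21 mm high. The jaw nearest the robot is rigid, its face 9.5 mm from the centre line; the far one springs outward (1.2 N/mm, 1 N preload), its bump 2 mm over the blade's edge.
- clip_right (a point): MIDDLE of the slot of the right-hand clip (panel y = -90 mm), at the clip's floor, 36 mm above the bench. The clip is like the left one, empty, but clamped anywhere up to 12 mm from here along panel x, unmeasured: feel or look for it. It holds against 30 N. A blade up to 4 mm off still goes in; else it lands about 15 mm high on a jaw or shoulder. Snapping in or out takes up to 10 N at the blade.
- link_hub (a point): The loose link (180 g): the centre of the through hole, at the underside of its square hub (30 x 30 mm, 18 mm high). Hole 12.5 mm across. The link's y axis runs from the hub along the blade, z up. At the start the link is home on the stud with its blade to the left.
- link_blade (a point): Point on the underside of the link's blade, 90 mm along the link's y axis from link_hub. The copper blade is 16 mm wide, 8 mm thick, and ends 108 mm from the hole's centre.
- link_grip (a point): Centre of the black grip block on the link, 48 mm from the hole's centre along the link's y axis and 26 mm above the link's underside. The block is 16 mm wide (across the link), as wide as the blade under it, and 44 mm long; its top is 44 mm above the link's underside (80 mm above the bench when home). Grasp it across the link from above.
- wheel_centre (a point): On the star wheel's fixed vertical axis, 105 mm beyond the stud along panel x, 78 mm above the bench, at the mid height of the spokes. Black hub 32 mm across with its top 88 mm above the bench; four spokes 8 mm thick, 90 degrees apart, with ball ends (13 mm) reaching 54 mm from the axis. The spokes stand at 45, 135, 225 and 315 degrees from the keeper bar.
- keeper_end (a point): Centre of the underside of the keeper bar's round end, 105 mm from the wheel's axis. The steel keeper bar turns with the star wheel below its spokes: 14 mm wide, underside 63 mm and top 68 mm above the bench, so that it passes 3 mm over the stud.
- wheel (a joint): Angle of the star wheel in rad: 0 = locked, the keeper bar points from the wheel's axis to the stud, against a stop; it grows as the wheel is opened clockwise seen from above, up to 2.9. It stays where left: stiff friction of about 0.11 N m (some 3 N at 36 mm from the axis). It swings in from the left-hand side.
- tester: Bystander: grey hand-held tester 85 x 175 x 34 mm lying on the bench, origin in the middle of its underside. Leave alone.
- driver: Bystander: screwdriver 160 mm long lying on the bench. Leave alone.
- tray: Bystander: small grey parts tray 80 x 60 x 22 mm, origin in the middle of its underside. Leave alone.

How it is judged (in metres and radians):
On the way, in this order (a step that is already met when the one before it is completed fails the run):
1. the link is lifted right off the stud (z of link_hub in the frame of stud_tip above 0.004 m), for 0.1 s.
2. the link is home: hub down on the stud's seat, blade home in the right-hand clip (horizontal distance between link_hub and stud_tip below 0.003 m and z of link_hub in the frame of stud_tip below -0.0215 m and z of link_blade in the frame of clip_right below 0.003 m and x of link_blade in the frame of clip_right between -0.015 and 0.015 m and y of link_blade in the frame of clip_right between -0.006 and 0.006 m), for 0.2 s.
3. the star wheel is turned until the keeper bar is over the stud (value of joint wheel below 0.12 rad), for 0.1 s.
At the end, for the whole second after the job is handed in: Link still, hub on the stud (within 3 mm sideways, 2.5 mm of its seat), blade down in the right-hand clip (within 3 mm of its floor, 15 mm of the slot middle across the link, 6 mm along it); star wheel within 0.12 rad of its locked stop, keeper over the stud (all of step 2 and value of joint wheel below 0.12 rad and linear speed of link below 0.02 m/s); the robot touches nothing.
It fails at once if the tester is shoved more than 30 mm (distance of tester from where it was at the start of the episode above 0.03 m).
It fails at once if the screwdriver is shoved more than 30 mm (distance of driver from where it was at the start of the episode above 0.03 m).
It fails at once if the parts tray is shoved more than 30 mm (distance of tray from where it was at the start of the episode above 0.03 m).
It also fails if it takes over 61 s, if anything falls off the work surface, if the arm or the gripper's body presses on something with over 40 N, if the wrist force passes 120 N, or if a joint passes its speed limit or range.

ROBOT

A 6-joint arm with a two-finger parallel gripper is mounted at the origin on the work surface. World frame = base frame: x ahead of the robot, y to its left, z up, the work surface at z = 0. Lengths are in m, angles in degrees, forces in N, time in s.
With the tool pointing down it reaches from about 0.325 to 0.775 m from the base axis. Payload 5.5 kg.
Tool frame: the origin (TCP) lies between the finger pads; the fingertips stand 19 mm ahead of it and the grasp point (between the pads) is the TCP; y points along the fingers, z is the direction in which the jaws open and shut, and the axes are right-handed (so a half turn about y gives the same grasp; the last joint's range is limited). The gripper opens to 88 mm and grips with 3 to 60 N. Pads are 20 mm wide; open, the fingers measure 115 mm over their backs; the gripper's body (75 mm by 178 mm) begins 61 mm behind the grasp point.
Start: joints at [-75.327, 5.22, 70.514, -0, 104.267, -3.249], TCP at [0.185, -0.571, 0.242] pointing down, gripper open.
Joint ranges: [-164.24, 164.24], [-49.07, 125.15], [9.68, 141.18], [-86.29, 266.29], [3.28, 154.24], [-151.56, 151.56]. Speed limits (degrees/s): [147.25, 147.25, 172.46, 180, 180, 180].

INTERFACE

Orientations are given as a 3x3 rotation matrix whose columns are the frame's x, y, z axes.
In Python, from station import arm gives the robot as it stands.
- The arm moves only by the shell command python3 -m handwheel 'ROWS' [FORCE]. ROWS is JSON, a list of rows, each a list of 7 numbers: the shift along the tool's x, y, z in cm, then the turn, a rotation vector about the tool's x, y, z in rad, then the closure, from 0 (fully open) to 1 (shut). In form: [[dx, dy, dz, wx, wy, wz, fingers], ...]. A call has 1 to 10 rows; each row is the pose to reach, as a shift and turn from the pose commanded when the call began, along the tool's axes at that moment; what a row does not reach only later rows make up. A row lasts 1/10 s, in which the tool goes at most 50 mm and 8.59 degrees, less where a joint would pass 70% of its speed; a pose out of reach is approached as far as the arm can. A call with a gripper value outside its range is refused whole. The fingers move at their own pace and stop on an object; FORCE is the grip in N (left out, the last holds). Time passes only in rows, so rows that repeat a pose let the fingers close. It gives the time, the measured TCP pose, the force and the opening at its end, in the units of the state.
- arm.get_obs(): the state, without advancing time (a new reading comes with each control period).
- arm.read_camera(name): name is "scene" or "top" or "wrist"; returns (picture, depth): 400x640x3 uint8, blue, green, red; 400x640 float32, m along the optical axis (not along the pixel's ray), 0 where there is no reading.
- arm.camera_params(name): a dict with "K" (3x3 intrinsics, pixels), "k1" (the pictures are not rectified: a ray, as slopes to the right and down, at radius r is drawn at 1 + k1 r^2 times it, then the intrinsics apply), "R" (3x3) and "t" (3): a world point X has camera coordinates R X + t. Camera axes: x right, y down, z forward; pixel columns grow to the right and rows downward; lengths in m; the calibration is good to about 2 mm. A picture is of the moment at which its call begins: read the wrist's pose just before it. camera_params takes no time and is no camera call; for the wrist camera it gives the pose at the moment of the call.
- arm.sign_off(): hands the job in, once; it reports no verdict.
Trained networks look in the newest picture that a camera, given by its name, has taken for a name from the list of things; names that differ only in an ending like _2 or _b are one class to them, and where a whole thing is asked for, a point or a joint stands for the part that bears it (a point fixed in the world has none). Each returns a list of dicts, best first, with "score" (0 to 1); they miss things now and then, are a little off and sometimes report something else, mostly with a low value. They report only what shows in the picture. A call takes as long as a camera call.
- arm.look_for(camera, thing): "bbox" ([left, top, right, bottom] in pixels, round what is visible of it).
- arm.regions_of(camera, thing): "mask" (400x640 bool, what is visible of it) and "bbox" ([left, top, right, bottom] in pixels, round what is visible of it).
The state is a dict: "t": time; "joints": joint angles; "qd": joint speeds; "joint_torque": joint torques, N m; "position": TCP position; "tool_rot": TCP orientation; "wrist_force": force on the tool from outside, world axes, zero at the start; "moment": the same for the moment, N m; "gripper_width": opening from 0.0 (shut) to 1.0 (fully open).
Only numpy, scipy, OpenCV 4.12 (cv2) and the standard library are available. Lean on these libraries where they do the work, as an engineer would, in place of code of your own. Each camera call takes 0.05 s, during which the arm holds its last target.

## Working session

There is one attempt and no reset: what is moved stays moved. The work goes in short steps, Python scripts to look and compute and a shell command to move; the robot and the scene stay as the last step left them, time stands still between calls to the robot, and variables do not carry over. Pictures are saved under pics/ and viewed, and the job is handed in when it is done.

```bash
ls; mkdir -p pics
python3 - <<'E'
from station import arm
import cv2
o=arm.get_obs();print(o)
for n in("scene","top","wrist"):
    p,d=arm.read_camera(n);cv2.imwrite(f"pics/{n}0.png",p)
    c=arm.camera_params(n);print(n,c)
E
```

```text
pics
{'t': 0.0, 'joints': array([-7.53261060e+01,  5.26201849e+00,  7.05816346e+01,  1.21192236e-03,
        1.04265103e+02, -3.24860407e+00]), 'qd': array([-0.03531371, -0.05629123,  0.02598808,  0.01700095,  0.04189299,
       -0.00543306]), 'joint_torque': array([ 4.50745956e-04, -4.46450794e+01, -4.06447828e+01,  6.98609697e-02,
        2.91901437e-02, -1.41609144e-04]), 'position': array([ 0.18457947, -0.57063763,  0.24052063]), 'tool_rot': array([[-9.51472074e-01, -4.61002471e-04,  3.07734756e-01],
       [-3.07735074e-01,  1.84143012e-03, -9.51470301e-01],
       [-1.28041887e-04, -9.99998198e-01, -1.89393596e-03]]), 'wrist_force': array([-0.06328763, -0.17481505, -0.04158173]), 'moment': array([-0.02397531,  0.00503623, -0.02386022]), 'gripper_width': 0.9990461398551016}
scene {'K': array([[366.02943222,   0.        , 320.40398257],
       [  0.        , 366.02943222, 203.4086113 ],
       [  0.        ,   0.        ,   1.        ]]), 'k1': -0.07003357685142751, 'R': array([[-0.54531163,  0.83821724, -0.00520456],
       [ 0.47262609,  0.30233246, -0.82777996],
       [-0.692
[... 218 characters left out ...]
   ,   0.        ,   1.        ]]), 'k1': -0.11372606281586185, 'R': array([[ 1.18940762e-02, -9.99925537e-01,  2.72958168e-03],
       [-9.87596281e-01, -1.21747459e-02, -1.56541885e-01],
       [ 1.56563460e-01, -8.33803609e-04, -9.87667549e-01]]), 't': array([0.01349965, 0.53465425, 1.2980336 ])}
wrist {'K': array([[282.38745518,   0.        , 324.1343959 ],
       [  0.        , 282.38745518, 197.33842999],
       [  0.        ,   0.        ,   1.        ]]), 'k1': 0.0001308644747644097, 'R': array([[ 0.30813362, -0.95134231, -0.00121518],
       [-0.91849803, -0.29782782,  0.26011529],
       [-0.24782059, -0.07903412, -0.9655768 ]]), 't': array([-0.59904541, -0.03171032,  0.38998316])}
```

View pics/top0.png

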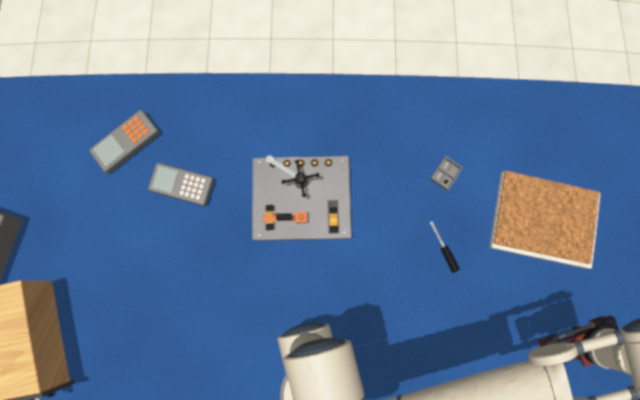

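View pics/scene0.png

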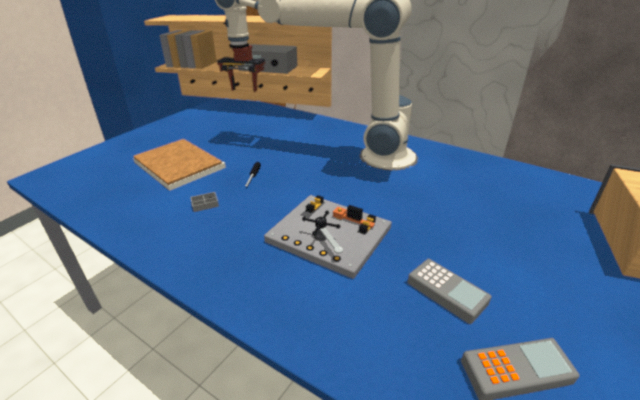

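View pics/wrist0.png

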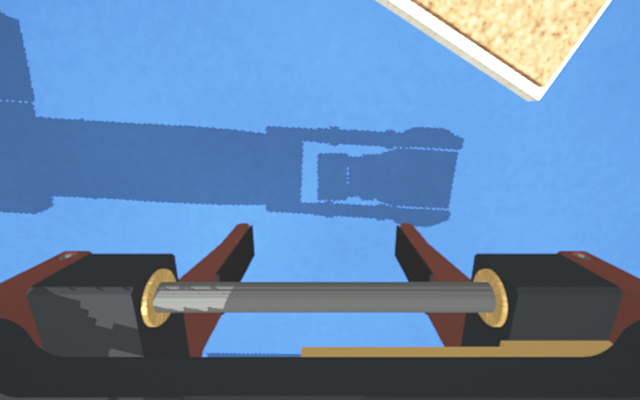

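The top view shows the panel at about (253–351, 156–240), the link hub at (301,217), its blade in the left clip at (270,217), and the right clip at (333,218). The wheel is at (302,180), with the keeper pointing to (269,160). Next I'll measure these.

```bash
cat > h.py <<'E'
from station import arm
import numpy as np, cv2
def ray(c,uv):
    K=c["K"];D=np.array([c["k1"],0,0,0,0.])
    p=cv2.undistortPoints(np.array([[uv]],float),K,D)[0,0]
    d=c["R"].T@np.array([p[0],p[1],1.]);o=-c["R"].T@c["t"]
    return o,d
def at_z(c,uv,z):
    o,d=ray(c,uv);return o+d*(z-o[2])/d[2]
def proj(c,X):
    r,_=cv2.Rodrigues(c["R"]);return cv2.projectPoints(np.array(X,float).reshape(-1,1,3),r,c["t"],c["K"],np.array([c["k1"],0,0,0,0.]))[0][:,0]
E
python3 - <<'E'
from h import *
p=cv2.imread("pics/top0.png");cv2.imwrite("pics/top0z.png",cv2.resize(p[145:250,240:360],None,fx=6,fy=5.5,interpolation=cv2.INTER_CUBIC))
c=arm.camera_params("top")
for n in("panel","link_hub","link_grip","clip_left","clip_right","wheel_centre","keeper_end","stud_tip","wheel"):
    m=arm.regions_of("top",n)
    for q in m[:2]:
        v,u=np.nonzero(q["mask"]);print(n,round(q["score"],2),q["bbox"],u.mean().round(1),v.mean().round(1), cv2.minAreaRect(np.c_[u,v].astype(np.float32)))
        if n=="panel":
            b=cv2.boxPoints(cv2.minAreaRect(np.c_[u,v].astype(np.float32)));print([at_z(c,x,.03).round(4) for x in b])
E
```

```text
panel 0.72 [251.8, 155.6, 351.1, 240.8] 301.1 197.3 ((300.47125244140625, 197.28114318847656), (85.17189025878906, 99.08076477050781), 87.70938873291016)
[array([0.6714, 0.2179, 0.03  ]), array([ 0.6866, -0.0696,  0.03  ]), array([ 0.4393, -0.0795,  0.03  ]), array([0.4245, 0.1998, 0.03  ])]
panel 0.17 [267.3, 157.1, 315.8, 197.6] 290.6 172.0 ((288.4852600097656, 170.5623016357422), (53.16181182861328, 27.977771759033203), 31.759479522705078)
[array([0.6367, 0.1898, 0.03  ]), array([0.7083, 0.1491, 0.03  ]), array([0.6263, 0.0164, 0.03  ]), array([0.5562, 0.0577, 0.03  ])]
link_hub 0.83 [262.5, 211.6, 305.1, 223.7] 287.2 217.1 ((284.5, 217.0), (10.0, 43.0), 90.0)
clip_left 0.66 [251.6, 156.4, 350.6, 242.2] 301.5 197.0 ((301.5, 198.0), (84.0, 97.0), 90.0)
clip_right 0.57 [252.5, 154.5, 352.6, 238.1] 301.4 197.1 ((300.8037414550781, 197.56614685058594), (84.07616424560547, 98.14519500732422), 89.19306945800781)
clip_right 0.48 [263.1, 155.7, 314.5, 194.6] 292.2 173.6 ((288.6212158203125, 170.92881774902344), (52.025428771972656, 25.782142639160156), 33.023868560791016)
wheel_centre 0.62 [250.1, 153.9, 351.2, 238.9] 301.0 197.2 ((300.5, 198.0), (84.0, 99.0), 90.0)
keeper_end 0.57 [264.8, 155.3, 316.3, 195.4] 292.1 173.5 ((288.3235168457031, 171.79412841796875), (53.5075569152832, 27.439773559570312), 30.963754653930664)
stud_tip 0.75 [252.9, 155.7, 351.0, 244.6] 301.0 197.4 ((300.712890625, 196.9930419921875), (86.08489227294922, 98.88130187988281), 88.12212371826172)
wheel 0.6 [267.4, 159.9, 320.0, 196.7] 292.0 173.1 ((288.84613037109375, 170.73074340820312), (53.251224517822266, 27.457660675048828), 33.6900634765625)
```

View pics/top0z.png

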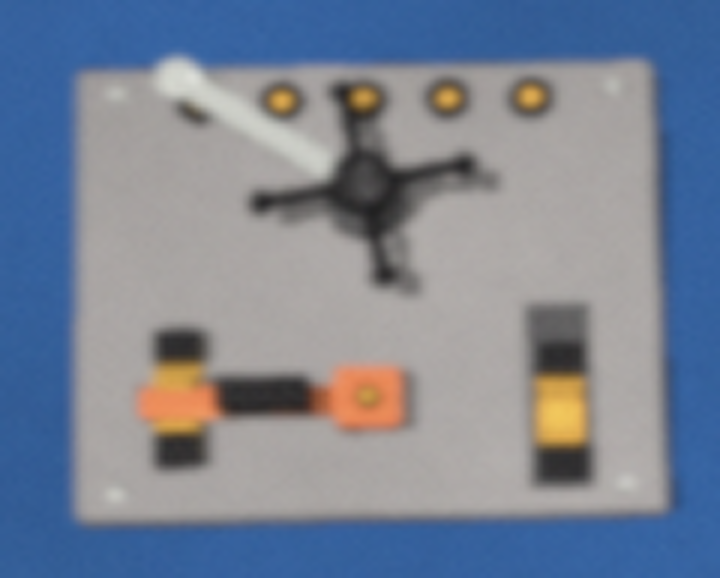

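Run:
```python
from h import *
from scipy.optimize import least_squares
c=arm.camera_params("top")
f=lambda x,y:(240+x/6-.42,145+y/5.5-.41)
for n,x,y,z in[("stud",367,396,.06),("wheel",365,182,.088),("keeper",177,77,.068),("ul",80,72,.03),("ur",648,62,.03),("lr",668,510,.03),("ll",80,521,.03),("clipL",181,399,.05),("clipR",562,411,.05)]:
    print(n,at_z(c,f(x,y),z).round(4))
P=[(180,140,30),(180,-140,30),(-60,-140,30),(-60,140,30),(0,0,60),(105,0,88)]
U=np.array([f(*q) for q in[(78,72),(651,62),(668,512),(78,521),(367,396),(365,182)]])
def T(s):
    a=s[2];R=np.array([[np.cos(a),-np.sin(a),0],[np.sin(a),np.cos(a),0],[0,0,1]]);return (R@(np.array(P).T/1e3)).T+[s[0],s[1],0]
r=least_squares(lambda s:(proj(c,T(s))-U).ravel(),[.5,.05,0],loss="soft_l1")
print(r.x,np.degrees(r.x[2]));print((proj(c,T(r.x))-U).round(2))
```

```text
stud [0.4941 0.0642 0.06  ]
wheel [0.5984 0.0661 0.088 ]
keeper [0.6566 0.1561 0.068 ]
ul [0.6686 0.2072 0.03  ]
ur [ 0.6773 -0.0676  0.03  ]
lr [ 0.4407 -0.0773  0.03  ]
ll [0.4316 0.1993 0.03  ]
clipL [0.4928 0.1513 0.05  ]
clipR [ 0.4889 -0.0264  0.05  ]
[0.49416756 0.06358298 0.03134993] 1.79621875603164
[[-0.32 -0.37]
 [ 0.59 -0.38]
 [ 0.32  0.4 ]
 [-0.51  0.62]
 [ 0.24 -0.01]
 [-0.28 -0.26]]
```

```bash
cat >> h.py <<'E'
def Ryaw(deg):
    a=np.radians(deg);z=np.array([np.cos(a),np.sin(a),0]);y=np.array([0,0,-1.]);return np.c_[np.cross(y,z),y,z]
def delta(pos,yaw):
    o=arm.get_obs();R=np.array(o["tool_rot"]);d=R.T@(np.array(pos)-o["position"])*100
    w=cv2.Rodrigues(R.T@Ryaw(yaw))[0][:,0]
    print("t",round(o["t"],2),"pos",o["position"].round(4),"j",o["joints"].round(1),"F",o["wrist_force"].round(1),"w",round(o["gripper_width"],3))
    print("delta",d.round(2),w.round(4))
E
python3 - <<'E'
from h import *
c=arm.camera_params("wrist");o=arm.get_obs()
print("cam in tool",o["tool_rot"].T@(-c["R"].T@c["t"]-o["position"]), o["tool_rot"].T@c["R"].T)
delta([.49,.10,.25],1.8)
E
```

```text
cam in tool [-0.07109392 -0.14327234 -0.00054249] [[-4.72140850e-04  9.65546516e-01  2.60230096e-01]
 [-2.32171906e-04 -2.60230224e-01  9.65546569e-01]
 [ 9.99999862e-01  3.95455860e-04  3.47038094e-04]]
t 0.6 pos [ 0.1846 -0.5709  0.2417] j [-75.3   5.2  70.5   0.  104.3  -3.2] F [-0.2  0.4 -0.4] w 1.003
delta [-49.7   -0.83 -54.44] [-1.0000e-04 -1.2895e+00  0.0000e+00]
```

Run:
```python
from h import *
delta([.49,-.045,.25],1.8)
```

```text
t 0.6 pos [ 0.1846 -0.5709  0.2417] j [-75.3   5.2  70.5   0.  104.3  -3.2] F [-0.2  0.4 -0.4] w 1.003
delta [-45.24  -0.83 -40.64] [-1.0000e-04 -1.2895e+00  0.0000e+00]
```

```bash
python3 -m handwheel '[[-4,0,-3.5,0,-0.1,0,0.3],[-8,0,-7,0,-0.2,0,0.3],[-12,0,-11,0,-0.32,0,0.3],[-16,0,-15,0,-0.45,0,0.3],[-20,0,-19,0,-0.58,0,0.3],[-24,0,-22,0,-0.72,0,0.3],[-28,0,-25,0,-0.85,0,0.3],[-32,0,-28,0,-0.98,0,0.3],[-36,-0.8,-31,0,-1.11,0,0.3],[-39.5,-0.8,-34,0,-1.24,0,0.3]]' 20
python3 - <<'E'
from h import *
delta([.49,-.045,.25],1.8)
E
```

```text
t: 1.6
position: [0.4447, -0.1426, 0.2495]
tool_rot: [[-0.013, 0.001, 1.0], [-1.0, -0.001, -0.013], [0.001, -1.0, 0.001]]
wrist_force: [0.5, -0.3, -0.2]
gripper_width: 0.7
t 1.6 pos [ 0.4447 -0.1426  0.2495] j [-22.  -15.3  89.   -0.  106.2 -21.2] F [ 0.5 -0.3 -0.2] w 0.7
delta [-9.82 -0.05  4.41] [-0.0014 -0.0441  0.0007]
```

```bash
python3 -m handwheel '[[-4,0,1.5,0,-0.044,0,0.3],[-8,0,3.3,0,-0.044,0,0.3],[-9.8,0,4.4,0,-0.044,0,0.3],[-9.8,0,4.4,0,-0.044,0,0.3]]'
python3 - <<'E'
from h import *
import pickle
c=arm.camera_params("wrist");p,d=arm.read_camera("wrist");cv2.imwrite("pics/w1.png",p)
np.savez("w1.npz",d=d,p=p,**c);print(arm.get_obs()["position"])
E
```

```text
t: 2.0
position: [0.4903, -0.0449, 0.2485]
tool_rot: [[0.03, -0.0, 1.0], [-1.0, 0.001, 0.03], [-0.001, -1.0, -0.0]]
wrist_force: [-1.0, -0.5, -0.5]
gripper_width: 0.7
[ 0.48974407 -0.04640789  0.2486124 ]
```

View pics/w1.png

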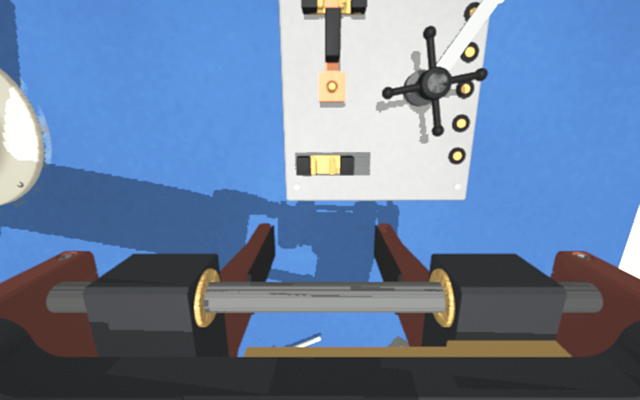

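The wrist view shows the stud at (332,86), the right clip at about (325,165) with its empty slot end to the right at 355–370, and the wheel hub at (436,83). I'll zoom in on this.

Run:
```python
import cv2
p=cv2.imread("pics/w1.png");cv2.imwrite("pics/w1z.png",cv2.resize(p[0:205,275:475],None,fx=4,fy=2.9,interpolation=cv2.INTER_CUBIC))
cv2.imwrite("pics/w1c.png",cv2.resize(p[145:185,285:385],None,fx=8,fy=8,interpolation=cv2.INTER_CUBIC))
cv2.imwrite("pics/w1d.png",cv2.resize(p[0:115,295:375],None,fx=6,fy=5.2,interpolation=cv2.INTER_CUBIC))
```

```text
(no output)
```

View pics/w1c.png

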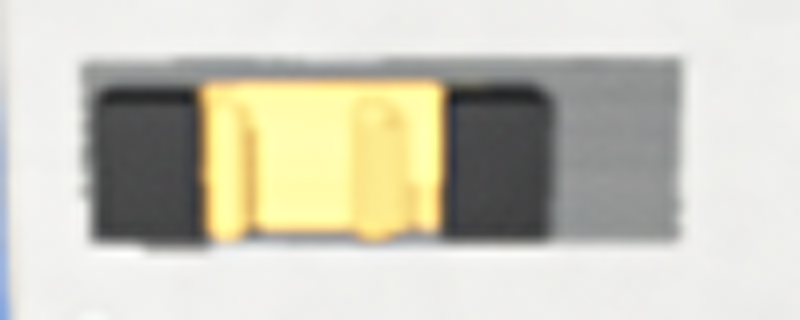

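View pics/w1d.png

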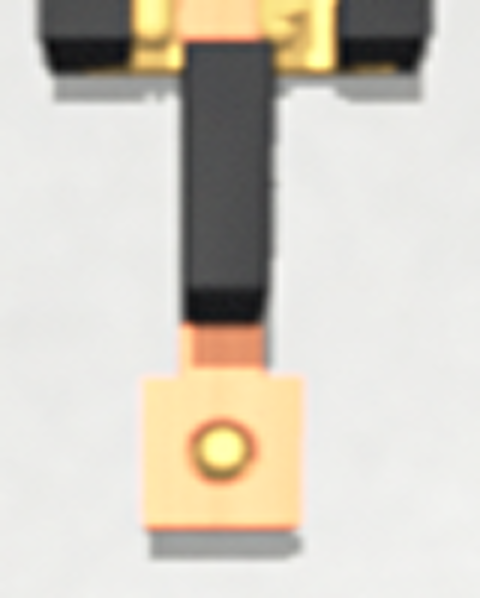

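Run:
```python
from h import *
c=dict(np.load("w1.npz"))
g=lambda n,u,v,z:print(n,at_z(c,(u,v),z).round(4))
g("stud",331.6,85.9,.06)
g("hubtop",(295+222/6-.42),449/5.2-.4,.054)
for n,x,z in[("slotL",82,.030),("slotR",682,.030),("slotmid",382,.03),("shL",97,.051),("shR",552,.051),("jawface",255,.057),("bump",350,.05),("yelL",203,.057),("yelR",443,.057)]:
    g(n,285+x/8-.44,145+160/8,z)
g("wheel",436,82.5,.088)
g("gripL",295+185/6-.42,200/5.2-.4,.08);g("gripR",295+273/6-.42,200/5.2-.4,.08);g("gripnear",295+228/6-.42,288/5.2-.4,.08)
d=c["d"];print(d[165,365],d[165,325],d[165,302],d[86,332],d[83,436])
for u,v in[(365,165),(322,165),(302,165),(332,86),(436,83),(325,87),(332,40)]:
    o,r=ray(c,(u,v));print(u,v,(o+r*d[v,u]).round(4))
```

```text
stud [0.4952 0.0643 0.06  ]
hubtop [0.4953 0.065  0.054 ]
slotL [ 0.4521 -0.029   0.03  ]
slotR [ 0.5486 -0.026   0.03  ]
slotmid [ 0.5004 -0.0275  0.03  ]
shL [ 0.4564 -0.0257  0.051 ]
shR [ 0.5254 -0.0236  0.051 ]
jawface [ 0.4805 -0.024   0.057 ]
bump [ 0.4948 -0.0247  0.05  ]
yelL [ 0.4728 -0.0243  0.057 ]
yelR [ 0.5085 -0.0232  0.057 ]
wheel [0.5993 0.0676 0.088 ]
gripL [0.487  0.1063 0.08  ]
gripR [0.5015 0.1067 0.08  ]
gripnear [0.4947 0.0912 0.08  ]
0.36264965 0.35638192 0.34103495 0.30971423 0.2836791
365 165 [ 0.5423 -0.0261  0.031 ]
322 165 [ 0.4871 -0.0271  0.0356]
302 165 [ 0.463  -0.0253  0.0524]
332 86 [0.4956 0.0641 0.0611]
436 83 [0.5993 0.0671 0.0882]
325 87 [0.488  0.0636 0.0545]
332 40 [0.4936 0.1047 0.0803]
```

Run:
```python
from h import *
delta([.4932,.1223,.13],1.8)
```

```text
t 2.05 pos [ 0.4897 -0.0464  0.2486] j [ -9.4 -11.3  85.8  -0.  105.6 -11. ] F [-0.7  0.  -0.2] w 0.7
delta [-16.86  11.86   0.84] [ 0.0006 -0.0028  0.0002]
```

```bash
python3 -m handwheel '[[-4,2.5,0.2,0,0,0,0.6],[-8,5.5,0.4,0,0,0,0.6],[-12,8.5,0.6,0,0,0,0.6],[-15,11,0.8,0,0,0,0.6],[-16.9,11.9,0.85,0,-0.003,0,0.6],[-16.9,11.9,0.85,0,-0.003,0,0.6],[-16.9,11.9,0.85,0,-0.003,0,0.6]]' 50
python3 - <<'E'
from h import *
c=arm.camera_params("wrist");p,d=arm.read_camera("wrist");cv2.imwrite("pics/w2.png",p)
delta([.4932,.1223,.063],1.8)
E
```

```text
t: 2.75
position: [0.4938, 0.1206, 0.1302]
tool_rot: [[0.028, 0.0, 1.0], [-1.0, -0.001, 0.028], [0.001, -1.0, 0.0]]
wrist_force: [-0.1, -0.4, 0.3]
gripper_width: 0.397
t 2.8 pos [0.4942 0.1204 0.1308] j [ 9.9 -8.7 95.3 -0.  93.2  8.3] F [ 0.1 -0.1  0.3] w 0.404
delta [-0.2   6.78 -0.1 ] [-0.0014 -0.0039  0.0006]
```

View pics/w2.png

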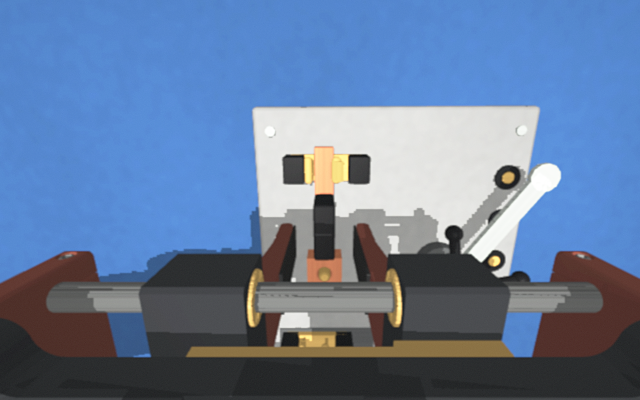

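The grip block sits at u≈325, between the finger pads (~290 and ~365), so I can descend.

```bash
python3 -m handwheel '[[0,3,0,0,0,0,0.6],[-0.2,5.5,0,0,0,0,0.6],[-0.2,6.7,0,0,0,0,0.6],[-0.2,6.7,0,0,0,0,0.6],[-0.2,6.7,0,0,0,0,1],[-0.2,6.7,0,0,0,0,1],[-0.2,6.7,0,0,0,0,1],[-0.2,6.7,0,0,0,0,1]]' 50
python3 - <<'E'
from h import *
delta([.4932,.1223,.063],1.8)
E
```

```text
t: 3.6
position: [0.4943, 0.1239, 0.0644]
tool_rot: [[0.029, 0.002, 1.0], [-1.0, 0.0, 0.029], [-0.0, -1.0, 0.002]]
wrist_force: [-1.1, -1.0, 5.2]
gripper_width: 0.182
t 3.6 pos [0.4943 0.1239 0.0644] j [ 10.3  -6.7 100.4  -0.   86.2   8.6] F [-1.1 -1.   5.2] w 0.182
delta [ 0.15  0.14 -0.12] [-0.0022 -0.0025 -0.0001]
```

```bash
python3 -m handwheel '[[0,-0.5,0,0,0,0,1],[0,-1,0,0,0,0,1],[0,-1.5,0,0,0,0,1],[0,-2,0,0,0,0,1],[0,-3,0,0,0,0,1],[0,-4,0,0,0,0,1],[0,-6,0,0,0,0,1],[0,-8,0,0,0,0,1],[0,-10,0,0,0,0,1],[0,-10,0,0,0,0,1]]'
python3 - <<'E'
from h import *
c=arm.camera_params("wrist");p,d=arm.read_camera("wrist");cv2.imwrite("pics/w3.png",p)
delta([.47,-.165,.16],-88)
p,d=arm.read_camera("scene");cv2.imwrite("pics/s3.png",cv2.resize(p[100:300,200:480],None,fx=2.8,fy=2.8))
E
```

```text
t: 4.6
position: [0.4955, 0.1242, 0.1675]
tool_rot: [[0.029, 0.008, 1.0], [-1.0, 0.001, 0.029], [-0.001, -1.0, 0.008]]
wrist_force: [0.4, 0.5, -2.8]
gripper_width: 0.175
t 4.65 pos [0.4948 0.1241 0.1652] j [10.3 -9.1 92.2  0.  96.6  8.6] F [ 0.5 -0.3 -3.3] w 0.179
delta [28.82  0.48 -3.32] [-0.0032  1.5649 -0.0043]
```

View pics/w3.png

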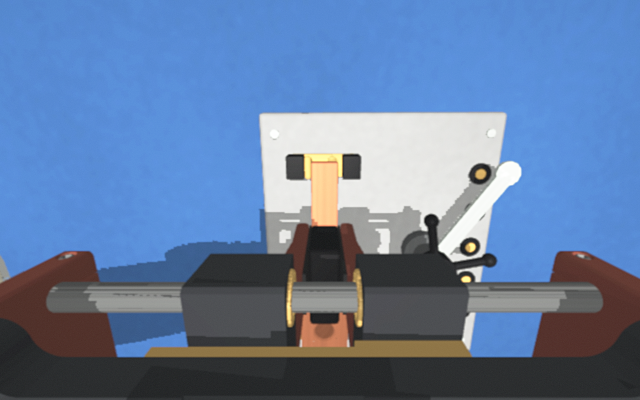

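View pics/s3.png

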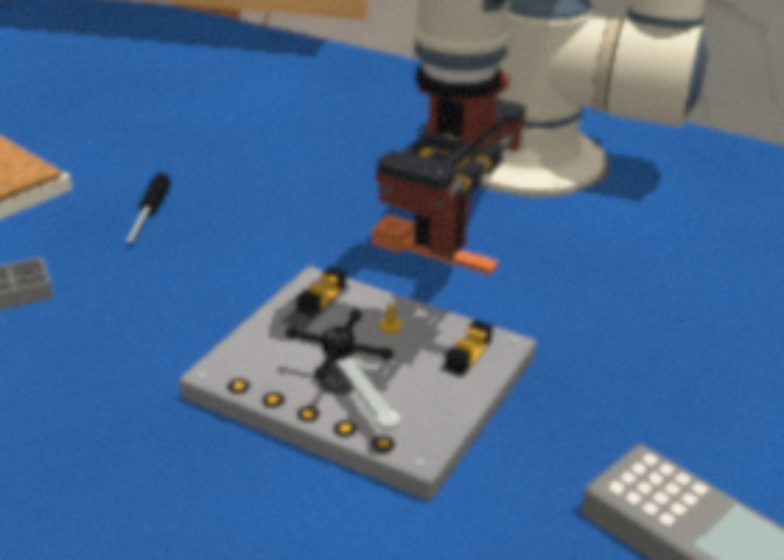

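The link is off and level in the grip, and the stud is bare. The wrist joint's range doesn't allow a 180° turn in one grasp. So I'll set the link down on clear bench to the right, turned by −90°, and regrasp it there.

```bash
python3 -m handwheel '[[3,0,-0.3,0,0.14,0,1],[6,0,-0.7,0,0.29,0,1],[9,0,-1,0,0.44,0,1],[12,0,-1.4,0,0.59,0,1],[15,0,-1.7,0,0.74,0,1],[18,0,-2.1,0,0.89,0,1],[21,0,-2.4,0,1.04,0,1],[24,0,-2.8,0,1.19,0,1],[27,0,-3.1,0,1.34,0,1],[28.8,0,-3.3,0,1.48,0,1]]'
python3 - <<'E'
from h import *
delta([.47,-.165,.029],-88)
c=arm.camera_params("top")
for q in[(433,222),(458,270)]:print(at_z(c,q,.01))
E
```

```text
t: 5.7
position: [0.4681, -0.1668, 0.161]
tool_rot: [[-0.994, -0.002, 0.112], [-0.112, 0.0, -0.994], [0.002, -1.0, -0.001]]
wrist_force: [1.7, 0.3, -2.2]
gripper_width: 0.179
t 5.7 pos [ 0.4681 -0.1668  0.161 ] j [-23.5 -10.7  94.1  -0.   96.7  60.1] F [ 1.7  0.3 -2.2] w 0.179
delta [-0.24 13.2  -0.15] [0.0005 0.0773 0.0023]
[ 0.48924274 -0.31730807  0.01      ]
[ 0.35124466 -0.38721079  0.01      ]
```

```bash
python3 -m handwheel '[[0,3.5,0,0,0.077,0,1],[0,7,0,0,0.077,0,1],[0,10,0,0,0.077,0,1],[0,12,0,0,0.077,0,1],[0,12.8,0,0,0.077,0,1],[0,13.2,0,0,0.077,0,1],[0,13.2,0,0,0.077,0,1],[0,13.2,0,0,0.077,0,1],[0,13.2,0,0,0.077,0,0.6],[0,13.2,0,0,0.077,0,0.6]]'
python3 - <<'E'
from h import *
delta([.47,-.165,.09],90)
E
```

```text
t: 6.7
position: [0.4698, -0.1653, 0.0323]
tool_rot: [[-0.999, 0.002, 0.043], [-0.043, -0.001, -0.999], [-0.002, -1.0, 0.001]]
wrist_force: [-0.2, 0.6, -0.2]
gripper_width: 0.323
t 6.7 pos [ 0.4698 -0.1653  0.0323] j [-23.3  -7.2 104.2  -0.   82.8  64.2] F [-0.2  0.6 -0.2] w 0.323
delta [-0.03 -5.77 -0.03] [-3.7000e-03 -3.0987e+00  1.7000e-03]
```

```bash
python3 -m handwheel '[[0,-3,0,0,0,0,0.5],[0,-6.5,0,0,-0.1,0,0.5],[0,-8,0,0,-0.25,0,0.5],[0,-8,0,0,-0.4,0,0.5],[0,-8,0,0,-0.55,0,0.5],[0,-8,0,0,-0.7,0,0.5],[0,-8,0,0,-0.85,0,0.5],[0,-8,0,0,-1,0,0.5],[0,-8,0,0,-1.15,0,0.5],[0,-8,0,0,-1.3,0,0.5]]'; python3 -m handwheel '[[0,0,0,0,-0.15,0,0.5],[0,0,0,0,-0.3,0,0.5],[0,0,0,0,-0.45,0,0.5],[0,0,0,0,-0.6,0,0.5],[0,0,0,0,-0.75,0,0.5],[0,0,0,0,-0.9,0,0.5],[0,0,0,0,-1.05,0,0.5],[0,0,0,0,-1.2,0,0.5],[0,0,0,0,-1.35,0,0.5],[0,0,0,0,-1.5,0,0.5]]';  python3 - <<'E'
from h import *
delta([.47,-.165,.11],92)
E
```

```text
t: 7.7
position: [0.4694, -0.1651, 0.1117]
tool_rot: [[-0.22, 0.001, 0.976], [-0.976, -0.001, -0.22], [0.0, -1.0, 0.002]]
wrist_force: [-0.6, 1.4, 0.1]
gripper_width: 0.498
t: 8.7
position: [0.4694, -0.1651, 0.1117]
tool_rot: [[0.958, 0.001, 0.288], [-0.288, -0.001, 0.958], [0.002, -1.0, -0.0]]
wrist_force: [-0.3, -0.3, 0.8]
gripper_width: 0.501
t 8.7 pos [ 0.4694 -0.1651  0.1117] j [-23.3 -10.   98.5  -0.   91.4 -96.5] F [-0.3 -0.3  0.8] w 0.501
delta [0.06 0.17 0.03] [ 0.0005 -0.3275  0.0015]
```

```bash
python3 -m handwheel '[[0,0,0,0,-0.15,0,0.5],[0,0,0,0,-0.3,0,0.5],[0,0,0,0,-0.33,0,0.5],[0,0,0,0,-0.33,0,0.5]]';  python3 - <<'E'
from h import *
c=arm.camera_params("wrist");p,d=arm.read_camera("wrist");cv2.imwrite("pics/w4.png",p);np.savez("w4.npz",d=d,p=p,**c)
delta([.47,-.165,.11],92)
E
```

```text
t: 9.1
position: [0.4694, -0.1651, 0.1117]
tool_rot: [[1.0, 0.001, -0.031], [0.031, -0.001, 1.0], [0.001, -1.0, -0.001]]
wrist_force: [-0.4, 0.2, -0.4]
gripper_width: 0.498
t 9.15 pos [ 0.4693 -0.1651  0.1115] j [ -23.3  -10.    98.5    0.    91.4 -115. ] F [-0.3  0.8  0.1] w 0.498
delta [0.07 0.15 0.  ] [ 0.0005 -0.0047  0.0011]
```

View pics/w4.png

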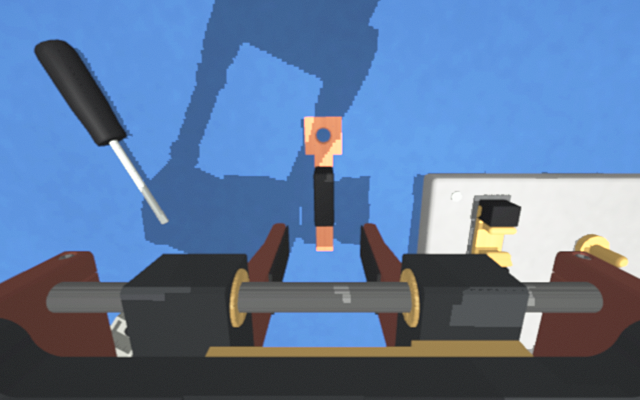

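Run:
```python
from h import *
c=dict(np.load("w4.npz"))
for n,u,v,z in[("hole",323,135,.018),("blockhubend",324,167.5,.044),("blockbladeend?",324,226,.036),("bladeend",324.5,250,.008)]:print(n,at_z(c,(u,v),z).round(4))
d=c["d"]
for u,v in[(310,135),(324,195),(324,240),(324,220)]:
    o,r=ray(c,(u,v));print(u,v,(o+r*d[v,u]).round(4))
c2=arm.camera_params("wrist");print(c["R"]-c2["R"],proj(c2,[[.47,-.165,.03],[.41,-.165,.018]]))
```

```text
hole [ 0.4093 -0.1675  0.018 ]
blockhubend [ 0.4319 -0.1659  0.044 ]
blockbladeend? [ 0.4819 -0.1644  0.036 ]
bladeend [ 0.5171 -0.1628  0.008 ]
310 135 [ 0.4097 -0.1782  0.018 ]
324 195 [ 0.4534 -0.1653  0.0437]
324 240 [ 0.5064 -0.1636  0.0088]
324 220 [ 0.4735 -0.1646  0.0447]
[[-1.08576354e-03 -3.39280053e-05 -9.50812615e-05]
 [-8.15465176e-05  1.07116389e-03  1.75860367e-04]
 [ 1.70415485e-04  1.99318720e-04  4.79873320e-05]] [[323.65592754 210.14005686]
 [325.89640439 135.9951745 ]]
```

```bash
python3 -m handwheel '[[0,3,0,0,0,0,0.5],[0,6,0,0,0,0,0.5],[0,7.8,0,0,0,0,0.6],[0,8.1,0,0,-0.01,0,0.6],[0,8.1,0,0,-0.01,0,1],[0,8.1,0,0,-0.01,0,1],[0,8.1,0,0,-0.01,0,1],[0,8.1,0,0,-0.01,0,1]]' 50
python3 - <<'E'
from h import *
delta([.47,-.165,.03],92)
E
```

```text
t: 9.95
position: [0.47, -0.1654, 0.0315]
tool_rot: [[0.999, 0.003, -0.041], [0.041, -0.001, 0.999], [0.003, -1.0, -0.001]]
wrist_force: [-0.3, -0.2, 4.2]
gripper_width: 0.18
t 9.95 pos [ 0.47   -0.1654  0.0315] j [ -23.3   -7.1  104.2   -0.    82.7 -115.7] F [-0.3 -0.2  4.2] w 0.18
delta [0.01 0.15 0.04] [0.0013 0.0062 0.0027]
```

```bash
python3 -m handwheel '[[0,-3,0,0,0,0,1],[0,-7,0,0,0,0,1],[0,-11,0,0,0.1,0,1],[0,-11,0,0,0.25,0,1],[0,-11,0,0,0.4,0,1],[0,-11,0,0,0.55,0,1],[0,-11,0,0,0.7,0,1],[0,-11,0,0,0.85,0,1],[0,-11,0,0,1,0,1],[0,-11,0,0,1.15,0,1]]'
python3 - <<'E'
from h import *
delta([.492,.004,.14],-3.3)
E
```

```text
t: 10.95
position: [0.4688, -0.1649, 0.1397]
tool_rot: [[0.44, -0.0, 0.898], [-0.898, 0.0, 0.44], [-0.0, -1.0, -0.0]]
wrist_force: [0.7, -0.1, -2.1]
gripper_width: 0.179
t 10.95 pos [ 0.4688 -0.1649  0.1397] j [-23.3 -10.6  96.1  -0.   94.5 -49.4] F [ 0.7 -0.1 -2.1] w 0.179
delta [-14.15  -0.03   9.51] [ 3.000e-04  5.133e-01 -2.000e-04]
```

```bash
python3 -m handwheel '[[-2.5,0,1.7,0,0.14,0,1],[-5.5,0,3.7,0,0.28,0,1],[-8.5,0,5.7,0,0.42,0,1],[-11.5,0,7.7,0,0.513,0,1],[-13.5,0,9.1,0,0.513,0,1],[-14.15,0,9.5,0,0.513,0,1],[-14.15,0,9.5,0,0.513,0,1],[-14.15,0,9.5,0,0.513,0,1]]'
python3 - <<'E'
from h import *
c=arm.camera_params("wrist");p,d=arm.read_camera("wrist");cv2.imwrite("pics/w5.png",p);np.savez("w5.npz",d=d,p=p,**c)
delta([.492,.004,.075],-3.3)
p,d=arm.read_camera("scene");cv2.imwrite("pics/s5.png",cv2.resize(p[150:290,240:420],None,fx=4,fy=4,interpolation=cv2.INTER_CUBIC))
E
```

```text
t: 11.75
position: [0.4908, 0.0033, 0.1397]
tool_rot: [[-0.051, -0.0, 0.999], [-0.999, -0.001, -0.051], [0.001, -1.0, -0.0]]
wrist_force: [-0.5, 0.3, -2.2]
gripper_width: 0.182
t 11.8 pos [0.4909 0.003  0.1397] j [ -3.6 -11.6  97.   -0.   94.6  -0.6] F [-1.  -0.3 -3.6] w 0.177
delta [-0.11  6.47  0.11] [0.0002 0.0056 0.0006]
```

View pics/w5.png

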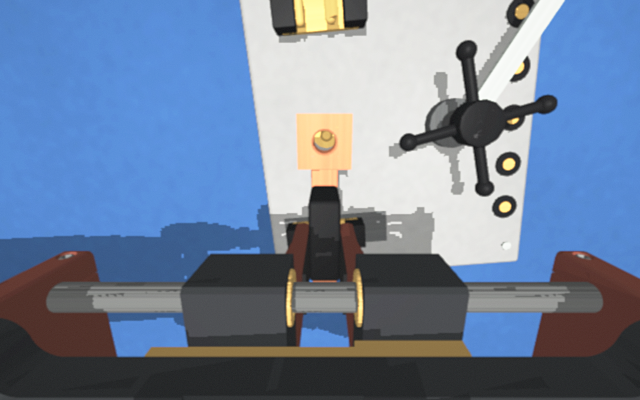

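View pics/s5.png

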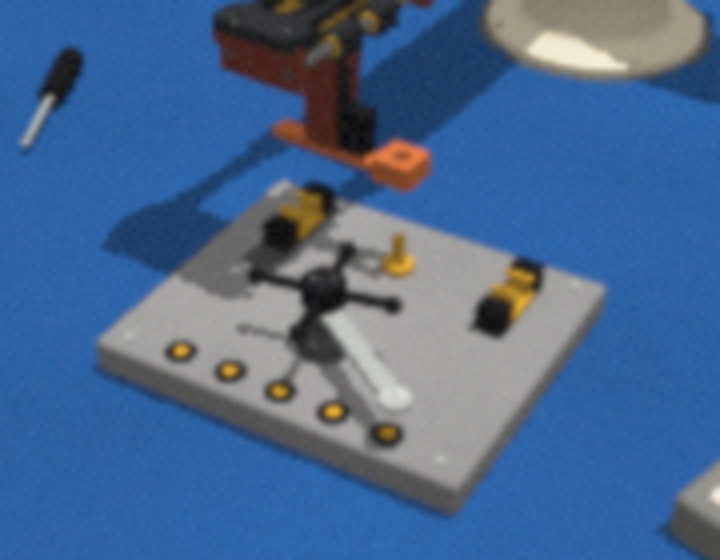

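The stud shows through the hub hole at about (325,138). I'll zoom in to measure how far they are from lining up.

Run:
```python
import cv2
p=cv2.imread("pics/w5.png");cv2.imwrite("pics/w5z.png",cv2.resize(p[105:180,285:365],None,fx=10,fy=8,interpolation=cv2.INTER_CUBIC))
```

```text
(no output)
```

View pics/w5z.png

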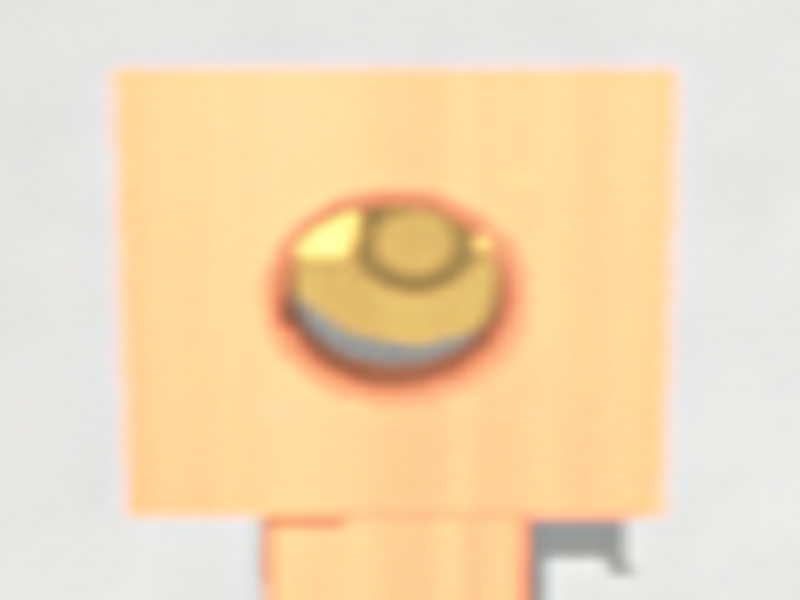

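Run:
```python
from h import *
c=dict(np.load("w5.npz"))
a=at_z(c,(324.05,141.1),.1262);b=at_z(c,(325.75,134.9),.06);print(a,b,b-a)
# grip direction check
print(at_z(c,(285+11.5-.45,105+68/8-.44),.1262),at_z(c,(285+68-.45,105+68/8-.44),.1262))
o,r=ray(c,(312,141));print(o+r*c["d"][141,312])
delta(np.array([.4909,.003,.075])+[*(b-a)[:2],0],-3.3)
```

```text
[0.49376588 0.06425403 0.1262    ] [0.49510052 0.06437448 0.06      ] [ 0.00133464  0.00012045 -0.0662    ]
[0.47963356 0.07965568 0.1262    ] [0.50965561 0.07813106 0.1262    ]
[0.48722162 0.0646686  0.12661522]
t 11.85 pos [0.4909 0.0029 0.1397] j [ -3.6 -11.6  97.   -0.   94.6  -0.6] F [-0.2  0.3 -2.4] w 0.182
delta [-0.03  6.47  0.13] [0.0001 0.0052 0.0005]
```

```bash
python3 -m handwheel '[[-0.02,1.5,0.13,0,0.005,0,1],[-0.02,3,0.13,0,0.005,0,1],[-0.02,4,0.13,0,0.005,0,1],[-0.02,4.5,0.13,0,0.005,0,1],[-0.02,4.8,0.13,0,0.005,0,1],[-0.02,5.1,0.13,0,0.005,0,1],[-0.02,5.4,0.13,0,0.005,0,1]]'
python3 - <<'E'
from h import *
delta([.492,.003,.0675],-3.3)
E
```

```text
t: 12.55
position: [0.4926, 0.0042, 0.0861]
tool_rot: [[-0.056, 0.001, 0.998], [-0.998, -0.0, -0.056], [0.0, -1.0, 0.001]]
wrist_force: [-0.7, 0.3, -2.1]
gripper_width: 0.177
t 12.55 pos [0.4926 0.0042 0.0861] j [ -3.5 -10.1 101.2  -0.   88.8  -0.3] F [-0.7  0.3 -2.1] w 0.177
delta [ 0.12  1.86 -0.05] [-0.0009  0.0017  0.    ]
```

```bash
python3 -m handwheel '[[0,0.3,0,0,0,0,1],[0,0.6,0,0,0,0,1],[0,0.9,0,0,0,0,1],[0,1,0,0,0,0,1]]'
python3 - <<'E'
from h import *
delta([.492,.003,.0675],-3.3)
E
```

```text
t: 12.95
position: [0.4937, 0.0042, 0.0821]
tool_rot: [[-0.055, 0.006, 0.998], [-0.998, -0.001, -0.055], [0.0, -1.0, 0.006]]
wrist_force: [-12.8, 2.0, 30.4]
gripper_width: 0.177
t 12.95 pos [0.4937 0.0042 0.0821] j [ -3.4 -10.1 101.6  -0.   88.2  -0.3] F [-12.8   2.   30.4] w 0.177
delta [ 0.13  1.46 -0.18] [-0.0058  0.0027  0.0004]
```

```bash
python3 - <<'E'
from h import *
o=arm.get_obs();print(o["moment"],o["wrist_force"],o["position"])
c=arm.camera_params("wrist");p,d=arm.read_camera("wrist");cv2.imwrite("pics/w6.png",p);np.savez("w6.npz",d=d,p=p,**c)
p,d=arm.read_camera("scene");cv2.imwrite("pics/s6.png",cv2.resize(p[170:270,260:400],None,fx=5.5,fy=5.5,interpolation=cv2.INTER_CUBIC))
E
python3 -m handwheel '[[0,-0.3,0,0,0,0,1],[0,-0.7,0,0,0,0,1],[0,-0.7,0,0,0,0,1]]'
```

```text
[-0.40920038  2.24729457  0.32403258] [-12.78539779   2.01025882  30.38595785] [0.4937488  0.00418155 0.08213249]
t: 13.35
position: [0.4927, 0.0042, 0.0838]
tool_rot: [[-0.056, 0.002, 0.998], [-0.998, 0.0, -0.056], [-0.0, -1.0, 0.002]]
wrist_force: [-2.2, 0.3, 5.1]
gripper_width: 0.177
```

View pics/w6.png

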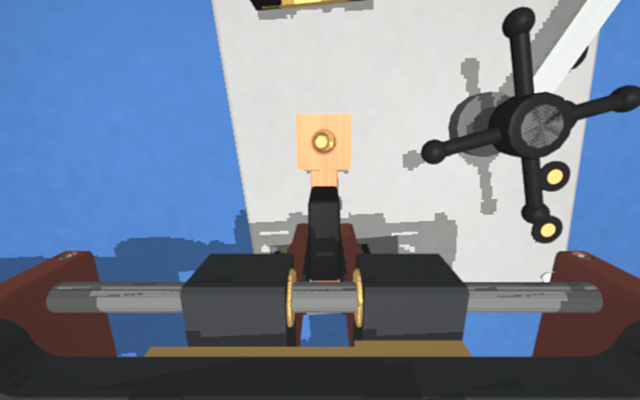

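View pics/s6.png

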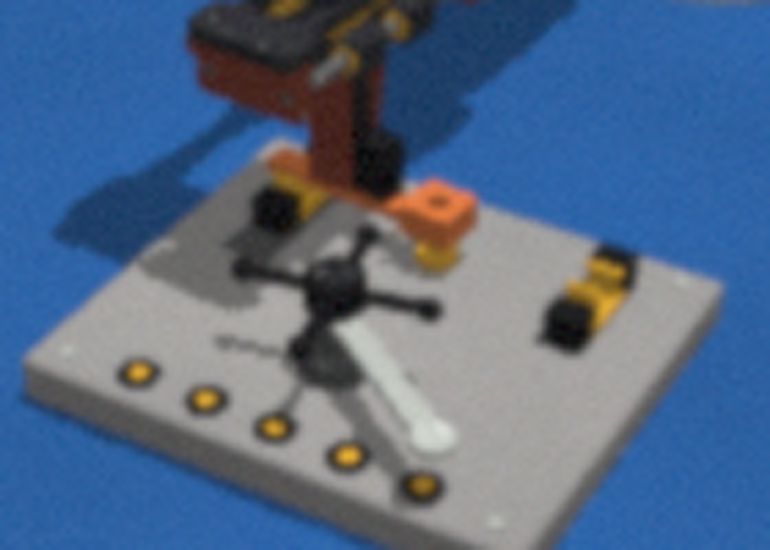

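Run:
```python
from h import *
c=dict(np.load("w1.npz"));d=c["d"]
for v in(162,166,170):
  print(v)
  for u in range(294,362,1):
    o,r=ray(c,(u,v));X=o+r*d[v,u];print(u,X.round(4)[[0,2]],end=' ')
  print()
print("left")
for u in range(300,368):
    v=7;o,r=ray(c,(u,v));X=o+r*d[v,u];print(u,X.round(4)[[0,1,2]],end=' ')
```

```text
162
294 [0.451  0.0298] 295 [0.4524 0.0309] 296 [0.4539 0.0326] 297 [0.4568 0.0513] 298 [0.4581 0.0516] 299 [0.4592 0.0506] 300 [0.4605 0.0518] 301 [0.4618 0.0524] 302 [0.4628 0.0508] 303 [0.4641 0.0517] 304 [0.4653 0.0519] 305 [0.4665 0.051 ] 306 [0.4677 0.0507] 307 [0.469  0.0523] 308 [0.4701 0.0513] 309 [0.4713 0.0513] 310 [0.4725 0.0511] 311 [0.4737 0.0502] 312 [0.475  0.0526] 313 [0.4762 0.0515] 314 [0.4774 0.0528] 315 [0.4785 0.05  ] 316 [0.4795 0.038 ] 317 [0.4807 0.037 ] 318 [0.482  0.0374] 319 [0.4832 0.036 ] 320 [0.4845 0.0367] 321 [0.4857 0.0356] 322 [0.487 0.037] 323 [0.4883 0.0363] 324 [0.4895 0.036 ] 325 [0.4908 0.036 ] 326 [0.492  0.0351] 327 [0.4933 0.0364] 328 [0.4945 0.0368] 329 [0.4955 0.0501] 330 [0.4967 0.0521] 331 [0.4978 0.0538] 332 [0.499  0.0547] 333 [0.5002 0.0554] 334 [0.5014 0.055 ] 335 [0.5025 0.057 ] 336 [0.5037 0.056 ] 337 [0.5059 0.037 ] 338 [0.5072 0.0362] 339 [0.5085 0.0357] 340 [0.5089 0.0494] 341 [0.51  0.051] 342 [0.5111 0.0519] 343 [0.5125 0.0499] 344 [0.5135 0.0521] 345 [0.5148 0.0517] 346 [0.5161 0.0506] 347 [0.5173 0.0508] 348 [0.5184 0.0521] 
[... 4125 characters left out ...]
42 [0.5036 0.1445 0.0489] 343 [0.5047 0.1447 0.0483] 344 [0.5058 0.1451 0.0473] 345 [0.5075 0.1492 0.0356] 346 [0.5086 0.149  0.0361] 347 [0.5097 0.1493 0.0355] 348 [0.5107 0.1489 0.0367] 349 [0.5119 0.1492 0.0358] 350 [0.513  0.149  0.0365] 351 [0.5131 0.1447 0.0492] 352 [0.5141 0.1441 0.0509] 353 [0.5151 0.1442 0.0509] 354 [0.5161 0.1438 0.0521] 355 [0.5173 0.1445 0.0502] 356 [0.5182 0.1439 0.0519] 357 [0.5194 0.1444 0.0507] 358 [0.5204 0.1443 0.051 ] 359 [0.5214 0.144  0.0518] 360 [0.5225 0.1443 0.0512] 361 [0.5236 0.1444 0.051 ] 362 [0.5247 0.1447 0.0502] 363 [0.5256 0.1443 0.0514] 364 [0.5267 0.1445 0.0511] 365 [0.5279 0.1448 0.0502] 366 [0.5288 0.1444 0.0515] 367 [0.5326 0.1521 0.0292]
```

From the depth profile, the rigid jaw face is at x=0.4789 and the spring bump at 0.4957. That puts the clip centre line at about 0.4885, while the blade sat at about 0.491–0.492 and landed on the spring jaw's lead-in. I'll shift toward the robot and turn slightly.

```bash
python3 -m handwheel '[[0,-0.3,0,0,0,0,1],[0,-0.3,-0.12,0,0.012,0,1],[0,-0.3,-0.24,0,0.023,0,1],[0,-0.3,-0.24,0,0.023,0,1],[0,0,-0.24,0,0.023,0,1],[0,0.2,-0.24,0,0.023,0,1],[0,0.4,-0.24,0,0.023,0,1]]'
python3 - <<'E'
from h import *
o=arm.get_obs();print(o["moment"])
delta([.4903,.0042,.0675],-4.5)
E
```

```text
t: 14.05
position: [0.4901, 0.0042, 0.0791]
tool_rot: [[-0.079, 0.001, 0.997], [-0.997, -0.0, -0.079], [0.0, -1.0, 0.001]]
wrist_force: [-1.1, -1.0, 1.3]
gripper_width: 0.178
[-0.13441455  0.02281686  0.04588192]
t 14.05 pos [0.4901 0.0042 0.0791] j [ -3.5 -10.3 102.1  -0.   88.2   1. ] F [-1.1 -1.   1.3] w 0.178
delta [0.   1.16 0.02] [-0.0007 -0.0003  0.0001]
```

Now it is past the previous stopping height with almost no force, so I'll keep pressing.

```bash
python3 -m handwheel '[[0,0.3,0,0,0,0,1],[0,0.6,0,0,0,0,1],[0,0.9,0,0,0,0,1],[0,1.1,0,0,0,0,1],[0,1.2,0,0,0,0,1]]'
python3 - <<'E'
from h import *
o=arm.get_obs();print(o["moment"])
delta([.4903,.0042,.0675],-4.5)
E
```

```text
t: 14.55
position: [0.4902, 0.0043, 0.0675]
tool_rot: [[-0.079, 0.001, 0.997], [-0.997, -0.0, -0.079], [-0.0, -1.0, 0.001]]
wrist_force: [-1.8, 1.0, 8.7]
gripper_width: 0.177
[-0.23637339  0.30265674  0.03084742]
t 14.55 pos [0.4902 0.0043 0.0675] j [ -3.5  -9.9 102.9   0.   86.9   1.1] F [-1.8  1.   8.7] w 0.177
delta [ 0.01 -0.    0.01] [-0.0009 -0.0004 -0.    ]
```

```bash
python3 -m handwheel '[[0,0.1,0,0,0,0,1],[0,0.2,0,0,0,0,1],[0,0.2,0,0,0,0,1]]'
python3 - <<'E'
from h import *
delta([.4903,.0042,.0675],-4.5)
E
```

```text
t: 14.85
position: [0.4902, 0.0043, 0.0675]
tool_rot: [[-0.079, 0.002, 0.997], [-0.997, -0.0, -0.079], [0.0, -1.0, 0.002]]
wrist_force: [-5.1, 1.0, 14.1]
gripper_width: 0.179
t 14.85 pos [0.4902 0.0043 0.0675] j [ -3.5  -9.9 102.9  -0.   86.9   1.1] F [-5.1  1.  14.1] w 0.179
delta [ 0.01 -0.    0.01] [-0.0016 -0.0004  0.0001]
```

```bash
python3 -m handwheel '[[0,-0.15,0,0,0,0,1],[0,-0.15,0,0,0,0,0.6],[0,-0.15,0,0,0,0,0.6],[0,-0.15,0,0,0,0,0.6],[0,-3,0,0,0,0,0.6],[0,-7,0,0,0,0,0.6],[0,-11,0,0,0,0,0.6],[4,-14,0,0,0,0,0.6],[8,-14,0,0,0,0,0.6],[8,-14,0,0,0,0,0.6]]'
python3 - <<'E'
from h import *
c=arm.camera_params("wrist");p,d=arm.read_camera("wrist");cv2.imwrite("pics/w7.png",p);np.savez("w7.npz",d=d,p=p,**c)
delta([.49,.0042,.0675],-4.5)
E
```

```text
t: 15.85
position: [0.4835, -0.079, 0.2057]
tool_rot: [[-0.083, 0.001, 0.997], [-0.997, -0.002, -0.083], [0.002, -1.0, 0.002]]
wrist_force: [-0.7, 0.3, -0.7]
gripper_width: 0.397
t 15.9 pos [ 0.4834 -0.0771  0.2047] j [-13.  -12.1  90.9  -0.  101.2  -8.3] F [0.4 0.5 0.9] w 0.399
delta [-8.150e+00  1.372e+01 -1.000e-02] [ 0.0001 -0.004   0.    ]
```

View pics/w7.png

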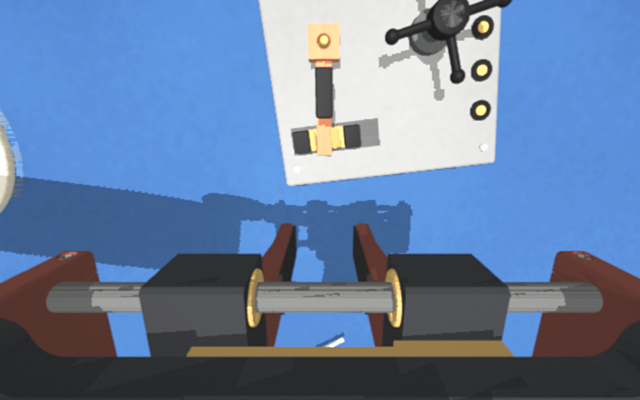

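Run:
```python
from h import *
c=dict(np.load("w7.npz"));d=c["d"]
cv2.imwrite("pics/w7z.png",cv2.resize(c["p"][15:170,285:385],None,fx=7,fy=3.8,interpolation=cv2.INTER_CUBIC))
for n,U,V in[("hub",(312,318),(32,50)),("hub2",(330,336),(32,50)),("blade",(320,330),(149,154)),("blade in",(320,330),(121,126)),("grip",(319,329),(75,100)),("shoulder",(297,306),(135,150))]:
    P=[]
    for v in range(*V):
        for u in range(*U):
            o,r=ray(c,(u,v));P.append(o+r*d[v,u])
    print(n,np.median(P,0).round(4))
print(at_z(c,(323.5,40.5),.06))
```

```text
hub [0.4867 0.0657 0.0543]
hub2 [0.5035 0.0644 0.0543]
blade [ 0.4875 -0.0388  0.0442]
blade in [ 0.4899 -0.0099  0.0443]
grip [0.4915 0.0214 0.0803]
shoulder [ 0.464  -0.0269  0.0513]
[0.49501463 0.06351201 0.06      ]
```

View pics/w7z.png

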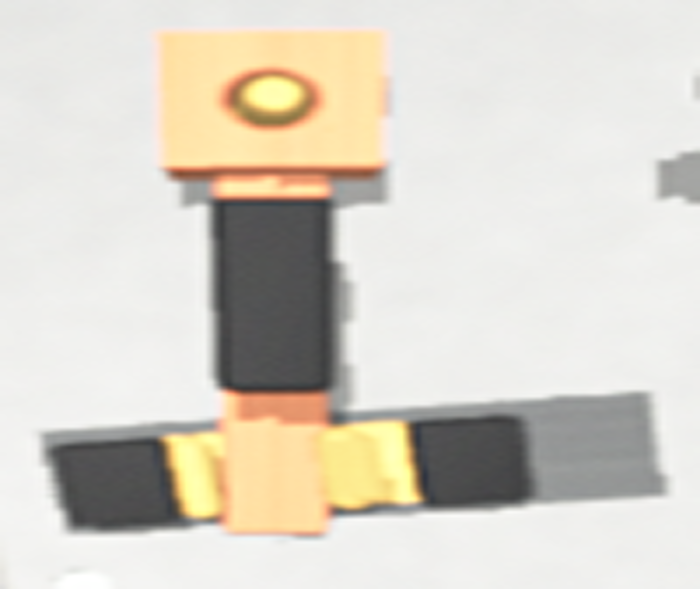

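The link is home: hub top reads 54.3 mm (expected 54), blade top 44.2 mm (expected 44), and the blade sits between both jaws. Next is the wheel. The keeper sits at about 57° and has to reach about 182°. I'll push the robot-side spoke with closed fingers.

Run:
```python
from h import *
delta([.566,.089,.14],0)
```

```text
t 15.9 pos [ 0.4834 -0.0771  0.2047] j [-13.  -12.1  90.9  -0.  101.2  -8.3] F [0.4 0.5 0.9] w 0.399
delta [-17.23   6.47   6.86] [ 0.0001 -0.0826  0.    ]
```

```bash
python3 -m handwheel '[[-4,0.5,1.6,0,-0.08,0,1],[-8,2,3.2,0,-0.083,0,1],[-12,4,4.8,0,-0.083,0,1],[-15,6,6,0,-0.083,0,1],[-17,6.5,6.8,0,-0.083,0,1],[-17.2,6.5,6.9,0,-0.083,0,1],[-17.2,6.5,6.9,0,-0.083,0,1]]'
python3 - <<'E'
from h import *
c=arm.camera_params("wrist");p,d=arm.read_camera("wrist");cv2.imwrite("pics/w8.png",p);np.savez("w8.npz",d=d,p=p,**c)
p,d=arm.read_camera("top");cv2.imwrite("pics/t8.png",cv2.resize(p[140:250,240:360],None,fx=6,fy=5,interpolation=cv2.INTER_CUBIC))
delta([.566,.089,.0915],0)
E
```

```text
t: 16.6
position: [0.5654, 0.0915, 0.139]
tool_rot: [[0.006, -0.002, 1.0], [-1.0, -0.0, 0.006], [0.0, -1.0, -0.002]]
wrist_force: [-0.4, -0.3, 0.2]
gripper_width: 0.006
t 16.7 pos [0.5658 0.0902 0.1403] j [ 5.7  1.2 84.9 -0.  93.8  5.4] F [-0.7 -0.6 -0.2] w 0.005
delta [0.11 4.88 0.02] [-0.0005  0.0037  0.0003]
```

View pics/w8.png

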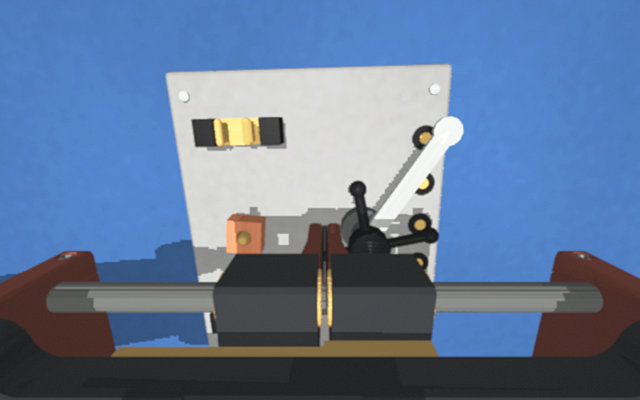

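View pics/t8.png

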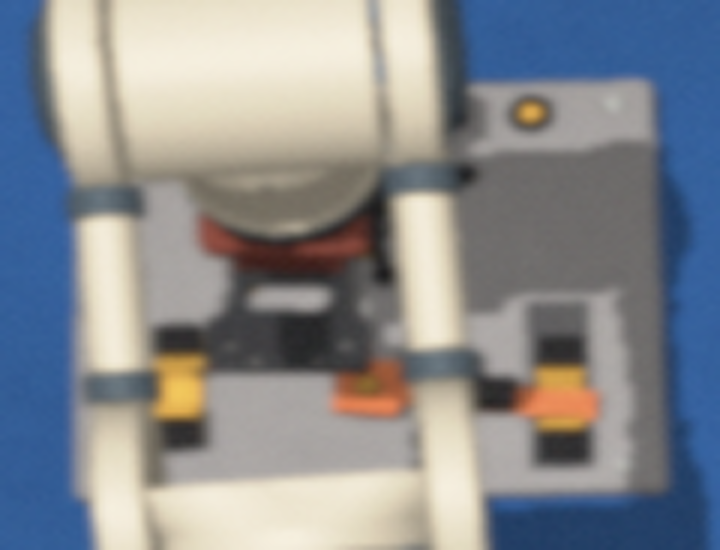

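Run:
```python
from h import *
c=dict(np.load("w8.npz"))
W=np.array([.5995,.0672,.078])
for q,z in[((358,188),.078),((432,236),.078),((451,130),.068)]:
    X=at_z(c,q,z);v=X-W;print(X.round(4),np.hypot(*v[:2]).round(4),np.degrees(np.arctan2(v[1],v[0])).round(1))
```

```text
[0.5902 0.1152 0.078 ] 0.0489 100.9
[0.6492 0.0773 0.078 ] 0.0507 11.4
[0.6585 0.1573 0.068 ] 0.1077 56.8
```

```bash
python3 -m handwheel '[[0.05,2,0,0,0,0,1],[0.1,4,0,0,0,0,1],[0.1,4.9,0,0,0,0,1],[0.1,4.9,0,0,0,0,1]]'
python3 - <<'E'
from h import *
o=arm.get_obs();R=o["tool_rot"];delta([.566,.089,.0915],0)
for f in(170,190,210,230,250,270,285,295):
    a=np.radians(f);print(f,(R.T@(np.array([.5995+.04*np.cos(a),.0672+.04*np.sin(a),.0915])-o["position"])*100).round(2))
E
```

```text
t: 17.1
position: [0.5651, 0.0887, 0.0898]
tool_rot: [[0.003, -0.002, 1.0], [-1.0, -0.0, 0.003], [0.0, -1.0, -0.002]]
wrist_force: [0.1, 0.2, 0.1]
gripper_width: 0.006
t 17.1 pos [0.5651 0.0887 0.0898] j [ 5.5  2.4 88.9 -0.  88.8  5.4] F [0.1 0.2 0.1] w 0.006
delta [-0.03 -0.17  0.09] [0.0021 0.0027 0.0002]
170 [ 1.45 -0.17 -0.5 ]
190 [ 2.84 -0.17 -0.51]
210 [ 4.15 -0.17 -0.03]
230 [ 5.22 -0.17  0.86]
250 [ 5.91 -0.17  2.06]
270 [ 6.16 -0.18  3.42]
285 [ 6.02 -0.18  4.46]
295 [ 5.79 -0.18  5.12]
```

```bash
python3 -m handwheel '[[0.7,-0.15,-0.3,0,0,0,1],[1.4,-0.15,-0.5,0,0,0,1],[2.1,-0.15,-0.55,0,0,0,1],[2.8,-0.15,-0.5,0,0,0,1],[3.5,-0.15,-0.3,0,0,0,1],[4.15,-0.15,0,0,0,0,1],[4.7,-0.15,0.4,0,0,0,1],[5.2,-0.15,0.85,0,0,0,1],[5.6,-0.15,1.4,0,0,0,1],[5.9,-0.15,2.05,0,0,0,1]]'
python3 - <<'E'
from h import *
c=arm.camera_params("wrist");p,d=arm.read_camera("wrist");cv2.imwrite("pics/w9.png",p);np.savez("w9.npz",d=d,p=p,**c)
o=arm.get_obs();R=o["tool_rot"];delta([.566,.089,.0915],0)
for f in(250,260,270,280,285,290,295):
    a=np.radians(f);print(f,(R.T@(np.array([.5995+.04*np.cos(a),.0672+.04*np.sin(a),.0915])-o["position"])*100).round(2))
E
```

```text
t: 18.1
position: [0.5868, 0.0316, 0.0919]
tool_rot: [[0.005, -0.001, 1.0], [-1.0, 0.002, 0.005], [-0.002, -1.0, -0.001]]
wrist_force: [-2.2, 3.6, 0.8]
gripper_width: 0.008
t 18.15 pos [0.5874 0.0301 0.0917] j [-0.4  4.7 86.3 -0.  89.1 -0.6] F [-2.1 -0.1  0.1] w 0.008
delta [-5.9   0.02 -2.11] [0.0009 0.004  0.0003]
250 [ 0.05  0.02 -0.15]
260 [0.23 0.02 0.52]
270 [0.29 0.02 1.21]
280 [0.23 0.02 1.91]
285 [0.16 0.02 2.25]
290 [0.06 0.02 2.58]
295 [-0.08  0.02  2.9 ]
```

View pics/w9.png

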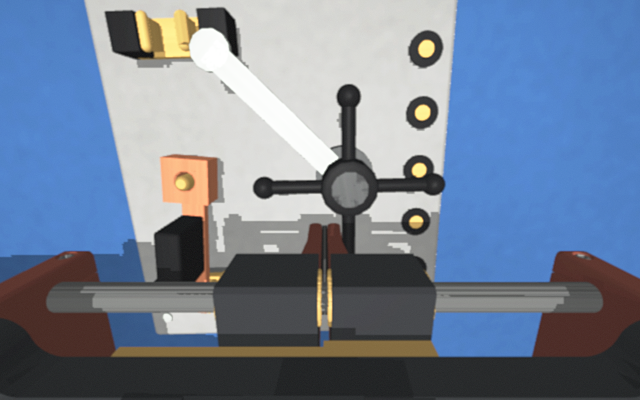

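The wheel has turned and the keeper is about 45° short. I'll keep pushing along the arc.

```bash
python3 -m handwheel '[[0.2,0,0.5,0,0,0,1],[0.3,0,1.2,0,0,0,1],[0.25,0,1.9,0,0,0,1],[0.15,0,2.25,0,0,0,1],[0.1,0,2.4,0,0,0,1],[0.1,0,2.4,0,0,0,1]]'
python3 - <<'E'
from h import *
c=arm.camera_params("wrist");p,d=arm.read_camera("wrist");cv2.imwrite("pics/w10.png",p);np.savez("w10.npz",d=d,p=p,**c)
o=arm.get_obs();R=o["tool_rot"];delta([.566,.089,.0915],0)
E
```

```text
t: 18.75
position: [0.6105, 0.0293, 0.0916]
tool_rot: [[0.004, -0.001, 1.0], [-1.0, -0.001, 0.004], [0.001, -1.0, -0.001]]
wrist_force: [-3.4, -1.3, -1.8]
gripper_width: 0.003
t 18.8 pos [0.6105 0.0293 0.0917] j [-0.4  8.2 82.5 -0.  89.3 -0.6] F [-3.2 -1.5 -1.9] w 0.004
delta [-5.98  0.02 -4.43] [0.0008 0.0037 0.0008]
```

View pics/w10.png

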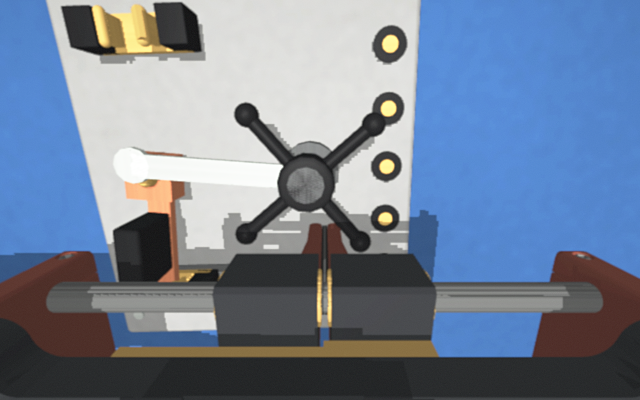

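```bash
python3 -m handwheel '[[-0.15,0,0.2,0,0,0,1],[-0.3,0,0.4,0,0,0,1],[-0.4,0,0.5,0,0,0,1]]'
python3 - <<'E'
from h import *
c=arm.camera_params("wrist");p,d=arm.read_camera("wrist")
W=np.array([.5995,.0672,.078])
delta([.566,.089,.0915],0)
cv2.imwrite("pics/w11.png",p);np.savez("w11.npz",d=d,p=p,**c)
E
```

```text
t: 19.1
position: [0.6141, 0.0321, 0.092]
tool_rot: [[0.003, -0.004, 1.0], [-1.0, -0.004, 0.003], [0.004, -1.0, -0.004]]
wrist_force: [-11.6, -9.1, 1.4]
gripper_width: 0.007
t 19.15 pos [0.6141 0.032  0.0919] j [-0.1  9.  81.6 -0.2 89.6 -0.2] F [-9.9 -6.5  0.3] w 0.005
delta [-5.71  0.05 -4.79] [0.0046 0.0029 0.0036]
```

View pics/w11.png

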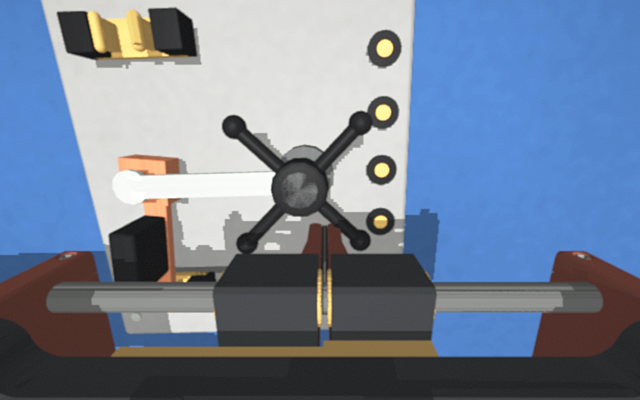

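```bash
python3 - <<'E'
from h import *
c=dict(np.load("w11.npz"))
W=at_z(c,(300,187),.088);X=at_z(c,(128,186),.068);v=X-W;print(W,X,np.hypot(*v[:2]),np.degrees(np.arctan2(v[1],v[0]))%360)
for q in[(233,126),(361,123),(246,243),(361,241)]:
    Y=at_z(c,q,.078);v=Y-W;print(Y.round(4),np.hypot(*v[:2]).round(4),np.degrees(np.arctan2(v[1],v[0])).round(1))
E
python3 -m handwheel '[[0.15,0,-0.25,0,0,0,1],[0.5,0,-0.8,0,0,0,1],[0.5,-3,-0.8,0,0,0,1],[0.5,-7,-0.8,0,0,0,1],[0.5,-11,-0.8,0,0,0,1],[4,-13,-1.5,0,0,0,1],[8,-13,-3,0,0,0,1],[10,-13,-5,0,0,0,1],[10,-13,-5,0,0,0,1]]'
python3 - <<'E'
from h import *
c=arm.camera_params("wrist");p,d=arm.read_camera("wrist")
delta([.566,.089,.0915],0)
cv2.imwrite("pics/w12.png",p);np.savez("w12.npz",d=d,p=p,**c)
E
```

```text
[0.600977   0.06963486 0.088     ] [0.49455721 0.06509735 0.068     ] 0.10651648652203845 182.44148620254407
[0.5645 0.1009 0.078 ] 0.048 139.3
[0.6335 0.1027 0.078 ] 0.0464 45.5
[0.5668 0.0324 0.078 ] 0.0505 -132.6
[0.6361 0.0341 0.078 ] 0.05 -45.3
t: 20.05
position: [0.5654, -0.0687, 0.2242]
tool_rot: [[0.001, 0.004, 1.0], [-1.0, -0.001, 0.001], [0.001, -1.0, 0.004]]
wrist_force: [-0.2, 0.1, 0.5]
gripper_width: 0.009
t 20.1 pos [ 0.5661 -0.0673  0.2238] j [-10.2   0.2  77.5   0.  102.1 -10.3] F [-0.1  1.  -0.4] w 0.005
delta [-15.63  13.23  -0.04] [-0.0039  0.0019  0.    ]
```

View pics/w12.png

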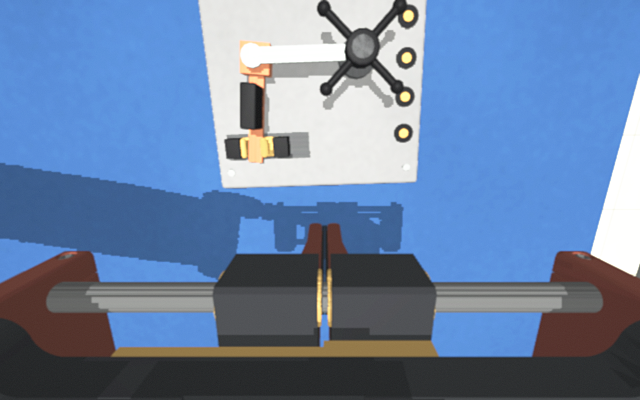

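Run:
```python
from h import *
c=dict(np.load("w12.npz"));d=c["d"]
W=at_z(c,(362,46.5),.088);X=at_z(c,(252,54.5),.068);v=X-W;print(W,X,np.hypot(*v[:2]),np.degrees(np.arctan2(v[1],v[0]))%360)
for n,U,V in[("hub",(244,250),(66,74)),("blade",(252,262),(152,158)),("grip",(246,256),(90,115))]:
    P=[]
    for vv in range(*V):
        for u in range(*U):
            o,r=ray(c,(u,vv));P.append(o+r*d[vv,u])
    print(n,np.median(P,0).round(4))
cv2.imwrite("pics/w12z.png",cv2.resize(c["p"][0:170,215:420],None,fx=3.8,fy=3.5,interpolation=cv2.INTER_CUBIC))
```

```text
[0.59971792 0.06729552 0.088     ] [0.49628517 0.06465343 0.068     ] 0.10346648789604913 181.46324553811053
hub [0.4866 0.0535 0.0543]
blade [ 0.4892 -0.0341  0.0444]
grip [0.495  0.0204 0.0802]
```

View pics/w12z.png

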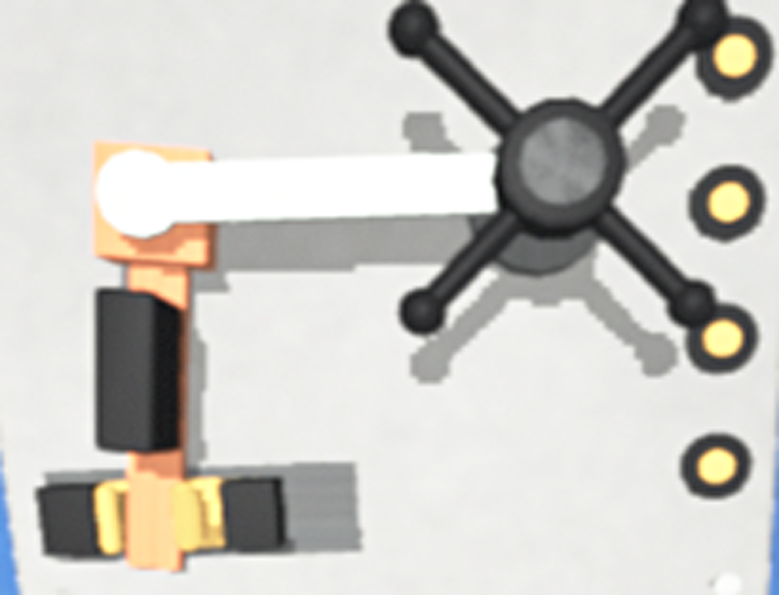

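The keeper points at about 181.5–182.4° (locked is about 181.8°), and the link is still home. The robot is clear of everything, so I'm handing in.

Run:
```python
from h import *
print(arm.sign_off())
```

```text
the job is handed in; nothing more can be done
None
```

The link is on the right-hand clip and the star wheel is turned to its locked stop. I handed the job in at about 20 s of the 61 s allowed, and no verdict was reported.

- **Turning the link:** I lifted it off the stud and set it on clear bench to the right of the panel. I regrasped it there because the last joint's range would not allow a 180° turn in one grasp.
- **Fitting:** The first press landed on the spring jaw's lead-in at about 30 N. I re-measured the clip from the depth picture, which put it about 9 mm from the slot middle, towards the robot. I then shifted about 2 mm towards the robot and turned about 1°, and the link went fully home.
- **Wheel:** I pushed a spoke anticlockwise until the force rose to about 14 N at the stop.
- **Last checks:**
  - **Link:** The hub top read 54.3 mm (54 expected) and the blade top 44.4 mm (44 expected), with the blade between both jaws.
  - **Keeper:** It pointed to 181.5–182.4°, against about 181.8° for locked.
  - **Robot:** It was clear of everything, about 220 mm up.
- **Not checked:** I did not re-measure the tester, screwdriver and tray at the end. No planned move went near them, and I saw no unexpected contact forces.

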